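# Tip milling balls into a bottle through a spout

### The job

Load the three steel milling balls into the open amber bottle with the small spouted trough that holds them: keeping the trough level, first bring the tip of its spout just inside the bottle's mouth, then tilt it and keep the spout in the mouth until all three balls have dropped in, none missing the opening. Then stand the empty trough upright on the bench and let go; the bottle stays standing and the other things are left alone.

Things in the scene. Friction and masses are not known exactly. Their poses are not given: they have to be found in the camera images.
- trough_grip (a point): Grasp point of the loose white plastic trough (0.1 kg): on its middle plane, 23 mm above its flat underside. Axes: x to the spout, y across, z up. Trough 24 mm wide outside, 20 inside. Its deep end has flat upright sides 46 mm high from 43 mm behind to 22 mm ahead of this point, open on top, floor 5 mm above the underside. Grasp it across y from above
- trough_crest (a point): Crest of the trough's floor, 62 mm ahead of and 2 mm below the grasp point; same axes. From the deep end the floor climbs to it at 22 degrees over 40 mm, then a spout, half covered by a bridge, turns down at 45 degrees to the tip. Level, the balls stay in; tilted spout-down well past 22 degrees (35 to 45 is good) they roll out
- trough_tip (a point): Tip of the trough's spout: middle of its lower lip's edge, 80.4 mm ahead of and 20.4 mm below the grasp point, 2.6 mm above the underside; same axes. With the trough level, the tip can go 13 mm below the bottle's rim before the crest's underside meets the rim, and fits with the tip within 5 mm of the mouth's centre
- bottle_mouth (a point): Centre of the open round mouth, at the rim, of the loose amber glass bottle (0.4 kg); z up. Bottle 110 mm tall; mouth 44 mm inside, neck 50 mm outside and 24 mm long; body 80 mm across up to 70 mm high, then a sloping shoulder. It is the only open vessel near the work
- ball1_center (a point): Centre of the first of three equal steel balls, 16 mm across, 17 g each, lying in a row in the trough's deep end
- ball2_center (a point): Centre of the second ball
- ball3_center (a point): Centre of the third ball
- jar: Bystander: closed white jar, 64 mm across, 78 mm tall; origin at the centre of its underside. It may stand where the bottle could have stood
- cap: Bystander: the bottle's black screw cap lying flat, 56 mm across, 22 mm high; origin at the centre of its underside
- rack: Bystander: white tube rack, 55 mm (its x) by 130 mm (its y), 68 mm high with the stoppered vials in it; origin at the centre of its underside
Things that resemble listed ones, but are neither listed nor needed, are in the scene too. Of the things that look like the part that bears bottle_mouth, the smaller one is meant.

How it is judged (in metres and radians):
On the way, in this order (a step that is already met when the one before it is completed fails the run):
1. with the trough level (within 17 degrees) and all three balls still in it, the spout's tip is inside the bottle's mouth: 1 to 25 mm below the rim, within 20 mm of the axis (angle between trough_grip's own z axis and vertical below 0.3 rad and horizontal distance between trough_tip and bottle_mouth below 0.02 m and z of trough_tip in the frame of bottle_mouth between -0.025 and -0.001 m and x of each of ball1_center, ball2_center, ball3_center in the frame of trough_grip below 0.05 m and distance between each of ball1_center, ball2_center, ball3_center and trough_grip below 0.06 m), for 0.2 s.
2. all three balls are in the bottle while the spout's tip is still in the mouth (within 22 mm of the axis and no more than 6 mm above the rim) (horizontal distance between each of ball1_center, ball2_center, ball3_center and bottle_mouth below 0.04 m and z of each of ball1_center, ball2_center, ball3_center in the frame of bottle_mouth below -0.03 m and horizontal distance between trough_tip and bottle_mouth below 0.022 m and z of trough_tip in the frame of bottle_mouth below 0.006 m), for 0.2 s.
At the end, for the whole second after the job is handed in: All three balls are in the bottle (at least 30 mm below its rim, within 40 mm of its axis), the bottle stands upright on the bench (within 6 degrees, mouth 105 to 115 mm high) and the trough stands upright on the bench (within 6 degrees, grasp point 17 to 29 mm high), released (horizontal distance between each of ball1_center, ball2_center, ball3_center and bottle_mouth below 0.04 m and z of each of ball1_center, ball2_center, ball3_center in the frame of bottle_mouth below -0.03 m and angle between each of bottle_mouth, trough_grip's own z axis and vertical below 0.1 rad and height (world z) of bottle_mouth between 0.105 and 0.115 m and height (world z) of trough_grip between 0.017 and 0.029 m); the robot touches nothing.
It fails at once if a ball misses: it is outside the bottle and low over the bench, away from the trough ((height (world z) of ball1_center below 0.03 m and horizontal distance between ball1_center and bottle_mouth above 0.045 m and distance between ball1_center and trough_grip above 0.1 m) or (height (world z) of ball2_center below 0.03 m and horizontal distance between ball2_center and bottle_mouth above 0.045 m and distance between ball2_center and trough_grip above 0.1 m) or (height (world z) of ball3_center below 0.03 m and horizontal distance between ball3_center and bottle_mouth above 0.045 m and distance between ball3_center and trough_grip above 0.1 m)).
It fails at once if the bottle is tipped by more than 20 degrees (angle between bottle_mouth's own z axis and vertical above 0.35 rad).
It fails at once if the jar, the cap or the rack is moved by more than 30 mm (distance of any of jar, cap, rack from where it was at the start of the episode above 0.03 m).
It also fails if it takes over 72 s, if anything falls off the work surface, if the arm or the gripper's body presses on something with over 40 N, if the wrist force passes 120 N, or if a joint passes its speed limit or range.

### The arm

A 6-joint arm with a two-finger parallel gripper is mounted at the origin on the work surface. World frame = base frame: x ahead of the robot, y to its left, z up, the work surface at z = 0. Lengths are in mm, angles in degrees, forces in N, time in s.
With the tool pointing down it reaches from about 300 to 1000 mm from the base axis. Payload 5.1 kg.
Tool frame: the origin (TCP) lies at the very end of the fingers, on their centre line; the grasp point (between the pads) lies 19 mm behind it; z points along the fingers, y is the line along which they close (so a half turn about z gives the same grasp; the last joint's range is limited). The gripper opens to 95 mm and grips with 3 to 60 N. Pads are 20 mm wide; open, the fingers measure 119 mm over their backs; the gripper's body (75 mm by 180 mm) begins 59 mm behind the grasp point.
Start: joints at [-70.164, 7.093, 94.555, -0, 78.352, -4.733], TCP at [270.224, -591.154, 214.656] pointing down, gripper open.
Joint ranges: [-149.61, 149.61], [-58.7, 133.49], [1.44, 155.28], [-77.14, 257.14], [18.33, 153.61], [-166.67, 166.67]. Speed limits (degrees/s): [147.25, 147.25, 180, 180, 180, 180].

### API

Orientations are given as [roll, pitch, yaw] about the fixed x, y, z axes, in that order (R = Rz(yaw) Ry(pitch) Rx(roll)).
In Python, from plant import get_state, eyes, r gives the robot as it stands.
- The arm moves only by the shell command python3 -m jog 'ROWS'. ROWS is JSON, a list of rows, each a list of 7 numbers: the shift along the world's x, y, z each as a share of 50 mm, from -1 to 1, then the turn, a rotation vector about the world's x, y, z each as a share of 0.08 rad, from -1 to 1, then the closure, from -1 (fully open) to 1 (shut). In form: [[dx, dy, dz, wx, wy, wz, grip], ...]. A call has 1 to 8 rows; each row shifts and turns the commanded pose from where the row before left it; what a row does not reach is not made up. A row lasts 1/10 s, in which the tool goes at most 50 mm and 8.59 degrees, less where a joint would pass 70% of its speed; a pose out of reach is approached as far as the arm can. A call with a number of a shift or a turn outside -1 to 1 is refused whole. A call with a gripper value outside its range is refused whole. The fingers move at their own pace and stop on an object; the grip force is fixed at half the most. Time passes only in rows, so rows that do not move let the fingers close. It gives the time, the measured TCP pose, the force, the opening and the grip force at its end, in the units of the state.
- get_state(): the state, without advancing time (a new reading comes with each control period).
- eyes.capture(name): name is "scene" or "side" or "wrist"; returns the picture (400x640x3 uint8, red, green, blue); there is no depth.
- eyes.get_calibration(name): a dict with "vertical_fov" (degrees; the focal length in pixels is half the picture's height over the tangent of half this angle, whatever the lens; pixels are square), "cx", "cy" (the principal point, pixels), "k1" (the pictures are not rectified: a ray, as slopes to the right and down, at radius r is drawn at 1 + k1 r^2 times it, then the intrinsics apply), "view" (4x4, takes a point from world to camera coordinates). Camera axes: x right, y down, z forward; pixel columns grow to the right and rows downward; lengths in mm; the calibration is good to about 2 mm. A picture is of the moment at which its call begins: read the wrist's pose just before it. get_calibration takes no time and is no camera call; for the wrist camera it gives the pose at the moment of the call.
- r.hand_in(): hands the job in; it is judged then, once.
The state is a dict: "t": time; "joints": joint angles; "qvel": joint speeds; "joint_torque": joint torques, N m; "position": TCP position; "tool_rot": TCP orientation; "contact_force": force on the tool from outside, world axes, zero at the start; "wrist_torque": the same for the moment, N m; "gripper_width": finger opening in mm; "grasp_force": force on a finger pad.
Only numpy, scipy, OpenCV 4.12 (cv2) and the standard library are available. Lean on these libraries where they do the work, as an engineer would, in place of code of your own. Each camera call takes 0.05 s, during which the arm holds its last target. There are 200 camera calls.

## Working session

There is one attempt and no reset: what is moved stays moved. The work goes in short steps, Python scripts to look and compute and a shell command to move; the robot and the scene stay as the last step left them, time stands still between calls to the robot, and variables do not carry over. Pictures are saved under pics/ and viewed, at most 10 in all, crops included, and the job is handed in when it is done.

```bash
ls; mkdir -p pics
python3 - <<'E'
from plant import get_state, eyes, r
import cv2
for n in("scene","side"):
    cv2.imwrite(f"pics/{n}0.png",cv2.cvtColor(eyes.capture(n),cv2.COLOR_RGB2BGR))
    print(n,eyes.get_calibration(n))
print(get_state())
E
```

```text
pics
scene {'vertical_fov': 52.15107365847955, 'cx': 311.45290251813907, 'cy': 201.2276457535255, 'k1': -0.06046071545577838, 'view': array([[ 6.42006354e-01,  7.66413724e-01, -2.09247448e-02,
        -3.69225571e+02],
       [ 4.40510174e-01, -3.91067509e-01, -8.08094666e-01,
        -1.45487724e+02],
       [-6.27517830e-01,  5.09584348e-01, -5.88680869e-01,
         1.37095049e+03],
       [ 0.00000000e+00,  0.00000000e+00,  0.00000000e+00,
         1.00000000e+00]])}
side {'vertical_fov': 55.961812440930345, 'cx': 325.5674399049584, 'cy': 200.16020377280995, 'k1': 0.02337627303573996, 'view': array([[-9.76530425e-01, -2.15375177e-01,  1.36444998e-03,
         5.33732312e+02],
       [-1.60860263e-01,  7.25112971e-01, -6.69578342e-01,
         1.49768355e+02],
       [ 1.43221174e-01, -6.54083108e-01, -7.42740185e-01,
         7.94369811e+02],
       [ 0.00000000e+00,  0.00000000e+00,  0.00000000e+00,
         1.00000000e+00]])}
{'t': 0.1, 'joints': array([-7.01634386e+01,  7.12860974e+00,  9.46236091e+01, -1.85076432e-03,
        7.83530527e+01, -4.73208639e+00]), 'qvel': array([-6.78178684e-02, -1.12037923e-01, -1.27331078e-01, -9.84832884e-05,
        4.88242401e-02,  2.48118387e-02]), 'joint_torque': array([ 4.41548646e-04, -4.18879366e+01, -3.61097467e+01,  7.77310459e-02,
        4.61627310e-02, -7.08809489e-05]), 'position': array([ 270.03625757, -590.62822467,  213.55028821]), 'tool_rot': array([-1.79894938e+02, -6.87874687e-03,  2.45690167e+01]), 'contact_force': array([0.20234155, 0.32121219, 0.02022307]), 'wrist_torque': array([ 0.02932424,  0.02576638, -0.05486356]), 'grasp_force': 0.0, 'gripper_width': 94.84531640757017}
```

View pics/scene0.png

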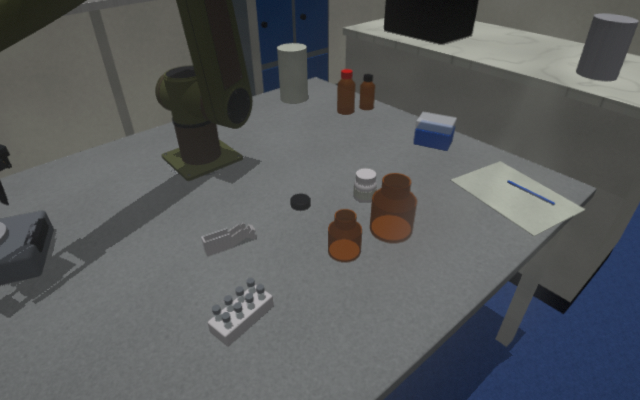

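View pics/side0.png

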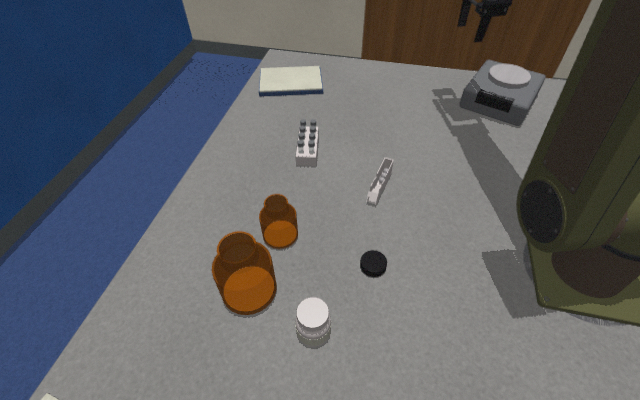

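The scene view shows the trough at about (229,236), with its spout end towards the bottles. The small bottle is at (345,235) with its mouth near (346,216), and the jar, larger bottle, cap and rack are also visible. In the side view the trough is at (380,181) with its spout near (372,200), and the small bottle's mouth is at about (276,201).

```bash
cat > h.py <<'E'
import numpy as np, cv2
from plant import get_state, eyes, r
def K(c):
    f=200/np.tan(np.radians(c["vertical_fov"]/2)); return f
def ray(c,uv):
    f=K(c); d=np.array([(uv[0]-c["cx"])/f,(uv[1]-c["cy"])/f]); s=d.copy()
    for _ in range(20): s=d/(1+c["k1"]*(s@s))
    V=np.array(c["view"]); R=V[:3,:3]; o=-R.T@V[:3,3]
    return o,R.T@np.array([s[0],s[1],1])
def hit(c,uv,z):
    o,d=ray(c,uv); return o+d*(z-o[2])/d[2]
def proj(c,p):
    V=np.array(c["view"]); q=V[:3,:3]@np.array(p)+V[:3,3]; s=q[:2]/q[2]; s=s*(1+c["k1"]*(s@s)); return s*K(c)+[c["cx"],c["cy"]]
def shot(n,f):
    c=eyes.get_calibration(n); im=cv2.cvtColor(eyes.capture(n),cv2.COLOR_RGB2BGR); cv2.imwrite("pics/"+f,im); return c,im
E
python3 - <<'E'
from h import *
np.set_printoptions(precision=1,suppress=True)
s=eyes.get_calibration("scene");d=eyes.get_calibration("side");w=eyes.get_calibration("wrist")
print("mouth",hit(s,(346,216),110),hit(d,(276,201),110))
print("trough ctr",hit(s,(229,236),30),hit(d,(380,181),30))
print("trough ends side",hit(d,(387,161),46),hit(d,(372,203),3))
print("scene ends",hit(s,(205,238),40),hit(s,(256,236),3))
print("cap",hit(d,(374,262),22),"jar",hit(d,(313,313),78),"rack",hit(d,(308,143),40),"big",hit(d,(240,245),140))
V=w["view"];st=get_state();print(w["vertical_fov"],-V[:3,:3].T@V[:3,3],V[:3,:3],st["position"])
E
```

```text
mouth [647.2  44.4 110. ] [642.8  40.  110. ]
trough ctr [ 443.4 -152.2   30. ] [ 441.1 -146.3   30. ]
trough ends side [ 432.2 -205.3   46. ] [451.4 -94.1   3. ]
scene ends [ 422.4 -204.9   40. ] [459.3 -86.7   3. ]
cap [424.7  85.2  22. ] jar [514.3 247.1  78. ] rack [ 647.5 -238.    40. ] big [662.5 179.3 140. ]
70.23002037963099 [ 341.3 -558.8  383.5] [[ 0.4 -0.9 -0. ]
 [-0.9 -0.4  0.3]
 [-0.3 -0.1 -1. ]] [ 270.  -590.6  213.6]
```

```bash
python3 -m jog '[[0.25,0.6,0.1,0,0,0.8,-1],[0.25,0.6,0.1,0,0,0.8,-1],[0.25,0.6,0.1,0,0,0.8,-1],[0.25,0.6,0.1,0,0,0.8,-1],[0.25,0.6,0.1,0,0,0.8,-1],[0.25,0.6,0.1,0,0,0.8,-1],[0.25,0.6,0.1,0,0,0.8,-1]]'; python3 -m jog '[[0.25,0.6,0,0,0,0.8,-1],[0.25,0.6,0,0,0,0.8,-1],[0.25,0.6,0,0,0,0.8,-1],[0.25,0.6,0,0,0,0.8,-1],[0.25,0.6,0,0,0,0.8,-1],[0.25,0.6,0,0,0,0.8,-1],[0,0.4,0,0,0,0.8,-1],[0,0,0,0,0,0,-1]]'
python3 - <<'E'
from h import *
print(get_state())
shot("wrist","w1.png")
E
```

```text
t: 0.8
position: [357.9, -379.7, 249.3]
tool_rot: [-180.0, -0.0, 50.4]
contact_force: [1.0, -0.0, -0.5]
gripper_width: 94.7
grasp_force: 0.0
t: 1.6
position: [432.7, -179.2, 249.2]
tool_rot: [-180.0, -0.0, 76.1]
contact_force: [-0.8, -0.4, -0.2]
gripper_width: 95.2
grasp_force: 0.0
{'t': 1.6, 'joints': array([-2.90746085e+01, -1.78537430e+01,  1.14441325e+02,  2.09143788e-02,
        8.34574048e+01, -1.51910174e+01]), 'qvel': array([-2.55149057,  0.94120228, -0.97319695, -1.28475908, -0.94091521,
        1.00110546]), 'joint_torque': array([  1.03535883, -22.87467599, -36.67491317,   0.22418027,
         0.14870695,  -0.11301362]), 'position': array([ 432.7280289 , -179.15288735,  249.19150522]), 'tool_rot': array([-1.79962028e+02, -3.18388045e-02,  7.61140071e+01]), 'contact_force': array([-0.76286033, -0.43598169, -0.16699568]), 'wrist_torque': array([-0.0478881 , -0.06122265, -0.01185021]), 'grasp_force': 0.0, 'gripper_width': 95.18290236930254}
```

View pics/w1.png

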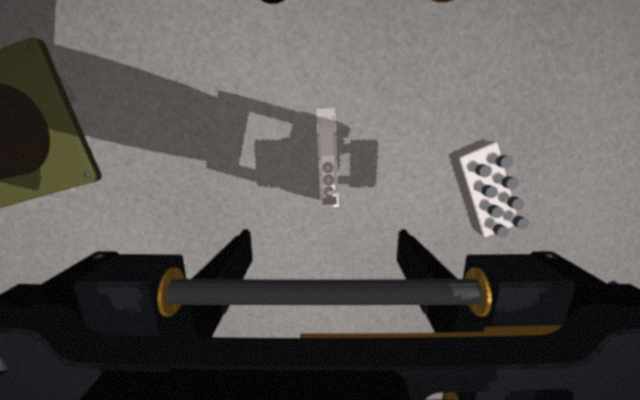

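Run:
```python
from h import *
im=cv2.imread("pics/w1.png"); c=im[95:220,280:380]; cv2.imwrite("pics/c1.png",cv2.resize(cv2.convertScaleAbs(c,alpha=1.6),None,fx=4.8,fy=4.8,interpolation=2))
np.set_printoptions(precision=1,suppress=True)
w=eyes.get_calibration("wrist")
for uv,z in [((326,108),15),((328,168),13),((328,180),13),((328,191),13)]: print(uv,hit(w,uv,z))
```

```text
(326, 108) [457.7 -89.6  15. ]
(328, 168) [ 440.7 -170.1   13. ]
(328, 180) [ 436.5 -187.2   13. ]
(328, 191) [ 432.6 -203.1   13. ]
```

View pics/c1.png

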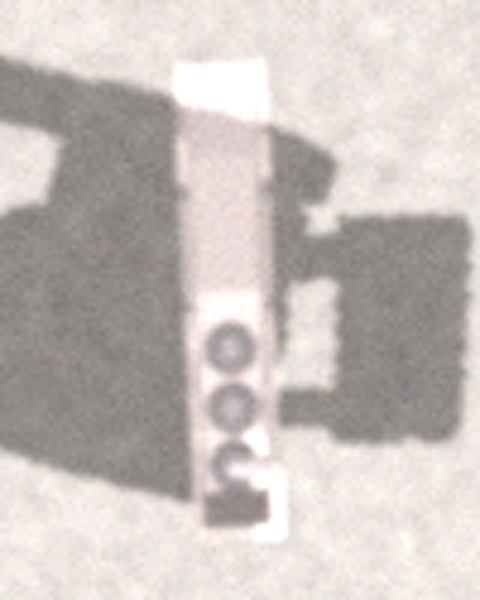

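The crop shows the spout end centred at (326,108), the three balls at (327.9,167.3), (328.1,179.4) and (328.5,191.3), and the rear wall top near row 207.

Run:
```python
from h import *
np.set_printoptions(precision=1,suppress=True)
w=eyes.get_calibration("wrist")
q=lambda u,v,z:hit(w,(280+u/4.8,95+v/4.8),z)
tip=q(221,62,8);b1=q(230,347,13);b2=q(231,405,13);b3=q(233,462,13);a=q(239,490,46);b=q(230,300,46);rr=q(287,540,46)
az=lambda p,s:np.degrees(np.arctan2(p[1]-s[1],p[0]-s[0]))
print(tip,b1,b2,b3,a,b,rr); print(az(tip,b1),az(tip,b3),az(b1,b3),az(tip,a),az(b,a),az(tip,b))
print(eyes.get_calibration("wrist")["view"][:3,:3]@[0,0,-1])
h=np.radians(76.3);ux=np.array([np.cos(h),np.sin(h)]);uy=np.array([-ux[1],ux[0]])
for p in(tip,b1,b2,b3,a,b,rr):print(p[:2]@ux,p[:2]@uy)
for s in("scene","side"):pass
```

```text
[457.9 -89.2   8. ] [ 440.8 -169.1   13. ] [ 436.9 -186.3   13. ] [ 433.2 -203.7   13. ] [ 434.4 -204.    46. ] [ 444.8 -151.3   46. ] [ 444.2 -221.7   46. ]
77.95417853622126 77.87052954524759 77.6778247434533 78.46759768075496 78.91298297114889 78.09110356163086
[ 0.  -0.3  1. ]
21.758794106730917 -465.9542866069449
-59.862001474668205 -468.3114042653323
-77.52777601570084 -468.5805754101268
-95.29640251410228 -469.1636800911744
-95.30051414267358 -470.38495514042023
-41.69284850878623 -467.9384728540922
-110.18571739874284 -484.1186008245479
```

```bash
python3 -m jog '[[0.13,0.07,-0.8,0,0,0.4,-1],[0,0,-0.8,0,0,0,-1],[0,0,-0.8,0,0,0,-1],[0,0,-0.8,0,0,0,-1],[0,0,-0.5,0,0,0,-1],[0,0,-0.3,0,0,0,-1],[0,0,0,0,0,0,-1],[0,0,0,0,0,0,-1]]'
python3 - <<'E'
from h import *
shot("wrist","w2.png")
E
```

```text
t: 2.45
position: [439.1, -178.5, 49.8]
tool_rot: [-180.0, 0.0, 77.7]
contact_force: [0.5, -0.1, 0.5]
gripper_width: 94.6
grasp_force: 0.0
```

View pics/w2.png

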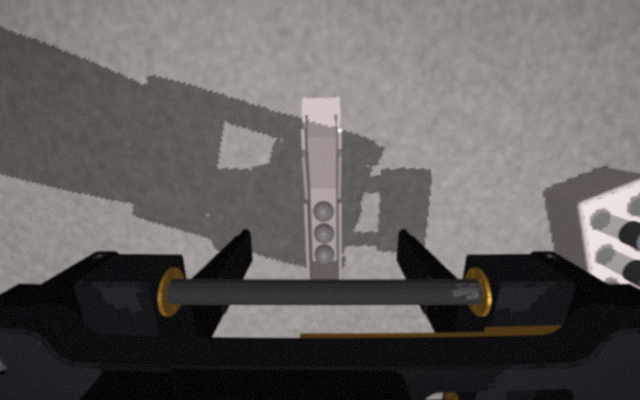

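The trough now runs straight up the picture, with the balls at (323,211), (323,233) and (323,254) and the spout end at (321,98). It is centred between the fingers.

Run:
```python
from h import *
np.set_printoptions(precision=1,suppress=True)
w=eyes.get_calibration("wrist");p=get_state()["position"];h=np.radians(77.7);ux=np.array([np.cos(h),np.sin(h)]);uy=np.array([-ux[1],ux[0]])
for u,v,z in[(321,98,3),(321,98,10),(321,98,20),(323,211,13),(323,233,13),(323,254,13),(304,200,46),(341,200,46),(308,120,30),(337,120,30)]:
  d=(hit(w,(u,v),z)-p)[:2];print(u,v,z,d@ux,d@uy)
```

```text
321 98 3 93.58220452143567 2.297527227245304
321 98 10 93.08140289085351 2.2347776423153185
321 98 20 92.36597199002186 2.145135378129634
323 211 13 11.035000207850336 0.9572331186807845
323 233 13 -7.095271591430409 0.9868821479214753
323 254 13 -25.23349305582881 1.016889215102382
304 200 46 29.060592386754685 12.9599442621994
341 200 46 29.03913060463498 -10.626971943126716
308 120 30 78.19132877424367 10.489461778868545
337 120 30 78.1788375484951 -8.225587664218772
```

```bash
python3 -m jog '[[0,0.1,-0.5,0,0,0,-1],[0,0,-0.4,0,0,0,-1],[0,0,0,0,0,0,0],[0,0,0,0,0,0,1],[0,0,0,0,0,0,1],[0,0,0,0,0,0,1],[0,0,0,0,0,0,1],[0,0,0,0,0,0,1]]';python3 -m jog '[[0,0,0,0,0,0,1],[0,0,0,0,0,0,1],[0,0,0,0,0,0,1]]'
```

```text
t: 3.3
position: [439.6, -172.9, 5.2]
tool_rot: [179.9, 0.0, 77.7]
contact_force: [-0.3, 0.9, 0.9]
gripper_width: 52.2
grasp_force: 0.0
t: 3.6
position: [439.2, -172.6, 4.6]
tool_rot: [-180.0, -0.0, 77.7]
contact_force: [-0.0, -1.3, -0.9]
gripper_width: 28.7
grasp_force: 0.0
```

```bash
python3 -m jog '[[0,0,0,0,0,0,1],[0,0,0,0,0,0,1],[0,0,0,0,0,0,1],[0,0,0,0,0,0,1]]';python3 -m jog '[[0,0,0.2,0,0,0,1],[0,0,0.4,0,0,0,1],[0,0,0.6,0,0,0,1],[0,0,0.6,0,0,0,1],[0,0,0.6,0,0,0,1],[0,0,0.4,0,0,0,1],[0,0,0.2,0,0,0,1],[0,0,0,0,0,0,1]]'
python3 - <<'E'
from h import *
c,im=shot("wrist","w3.png")
E
```

```text
t: 4.0
position: [439.2, -172.6, 4.6]
tool_rot: [-180.0, -0.0, 77.7]
contact_force: [-0.1, 0.3, -1.1]
gripper_width: 24.1
grasp_force: 30.0
t: 4.8
position: [440.0, -173.1, 156.4]
tool_rot: [179.8, 0.1, 77.7]
contact_force: [0.4, 0.2, -1.3]
gripper_width: 23.9
grasp_force: 30.0
```

View pics/w3.png

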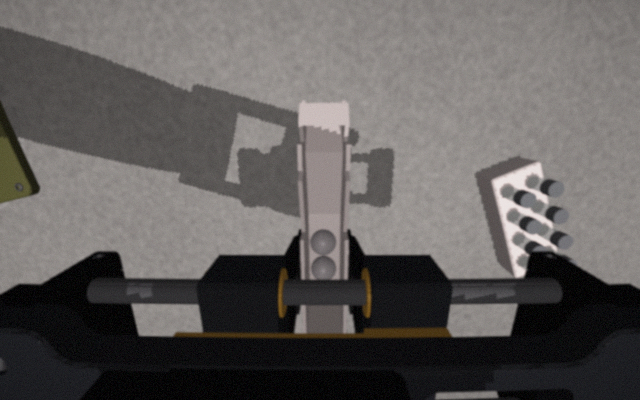

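The trough is held square: the spout's outer end is at row 101, columns 299–349, and two balls show at (323,241) and (323,268).

Run:
```python
from h import *
np.set_printoptions(precision=1,suppress=True)
w=eyes.get_calibration("wrist");p=get_state()["position"];h=np.radians(77.7);ux=np.array([np.cos(h),np.sin(h)]);uy=np.array([-ux[1],ux[0]])
for u,v,z in[(324,101,-2),(324,101,8),(324,101,15),(323,241,8.4),(323,268,8.4),(299,101,10),(349,101,10)]:
  d=(hit(w,(u,v),p[2]+z)-p)[:2];print(u,v,z,d@ux,d@uy)
# detect bottle's mouth ellipses: crop upscaled
for n,(x,y) in {"scene":(346,217),"side":(276,203)}.items():
  im=cv2.imread(f"pics/{n}0.png")[y-20:y+20,x-25:x+25]; cv2.imwrite(f"pics/m{n}.png",cv2.resize(cv2.convertScaleAbs(im,alpha=1.8),None,fx=8,fy=8,interpolation=2))
a=cv2.imread("pics/mscene.png");b=cv2.imread("pics/mside.png");cv2.imwrite("pics/m.png",np.hstack([a,b]))
```

```text
324 101 -2 88.69134239323678 0.3361850373175912
324 101 8 88.06676038560008 0.33536393548010324
324 101 15 87.62955298025439 0.33478916419386806
323 241 8.4 6.499746611459268 0.9000176857402311
323 268 8.4 -12.101183142353428 0.9074471164056206
299 101 10 87.94657931097862 13.657850406161357
349 101 10 87.96559615291821 -12.987899338225862
```

View pics/m.png

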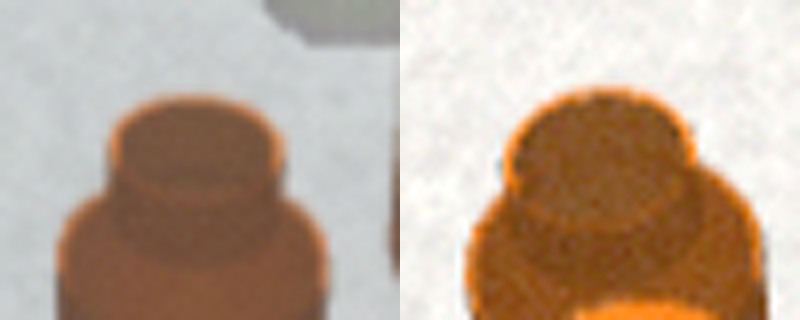

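The crops show the mouth ellipse centred at scene (345.6,215.8) and side (276.0,202.9).

Run:
```python
from h import *
from scipy.optimize import least_squares
np.set_printoptions(precision=1,suppress=True)
s=eyes.get_calibration("scene");d=eyes.get_calibration("side")
print(hit(s,(345.6,215.8),110),hit(d,(276,202.9),110))
f=lambda p:np.r_[proj(s,p)-(345.6,215.8),proj(d,p)-(276,202.9)]
o=least_squares(f,[645,42,110]);print(o.x,o.fun)
```

```text
[646.1  44.2 110. ] [641.2  45.1 110. ]
[642.9  44.9 108.4] [-0.8 -0.2 -0.7  0.3]
```

```bash
python3 -m jog '[[0.05,0.1,0,0,0,-0.4,1],[0.1,0.2,0,0,0,-0.8,1],[0.1,0.22,0,0,0,-0.8,1],[0.1,0.22,0,0,0,-0.8,1],[0.1,0.22,0,0,0,-0.8,1],[0.1,0.22,0,0,0,-0.8,1],[0.1,0.22,0,0,0,-0.8,1]]';python3 -m jog '[[0.1,0.22,0,0,0,-0.8,1],[0.1,0.22,0,0,0,-0.8,1],[0.1,0.22,0,0,0,-0.8,1],[0.1,0.22,0,0,0,-0.8,1],[0.1,0.22,0,0,0,-0.8,1],[0.1,0.22,0,0,0,-0.8,1],[0.1,0.22,0,0,0,-0.8,1]]';python3 -m jog '[[0.1,0.22,0,0,0,-0.8,1],[0.1,0.22,0,0,0,-0.8,1],[0.1,0.22,0,0,0,-0.8,1],[0.1,0.22,0,0,0,-0.7,1],[0.1,0.22,0,0,0,-0.7,1],[0.05,0.1,0,0,0,-0.4,1],[0,0,0,0,0,0,1],[0,0,0,0,0,0,1]]'
python3 - <<'E'
from h import *
shot("wrist","w4.png")
E
```

```text
t: 5.55
position: [470.6, -101.8, 152.3]
tool_rot: [-179.8, 0.1, 53.8]
contact_force: [-0.3, -0.5, -1.5]
gripper_width: 23.7
grasp_force: 30.0
t: 6.25
position: [505.5, -25.0, 152.2]
tool_rot: [-179.9, 0.2, 28.1]
contact_force: [-0.7, -0.9, -2.6]
gripper_width: 23.8
grasp_force: 30.0
t: 7.05
position: [533.2, 34.3, 153.0]
tool_rot: [-180.0, 0.2, 9.0]
contact_force: [-0.5, -0.8, -1.3]
gripper_width: 23.7
grasp_force: 30.0
```

View pics/w4.png

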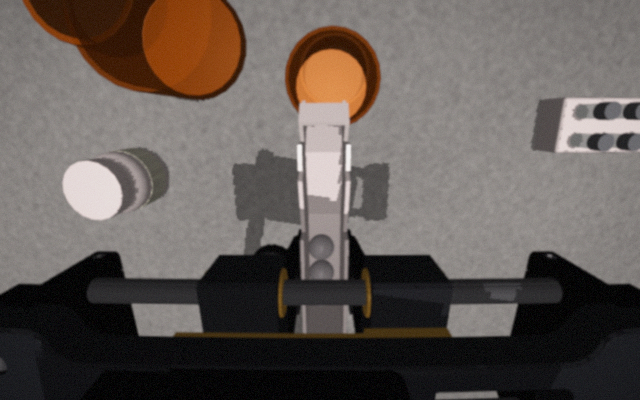

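The view shows the spout end at (324,101) pointing at the small bottle, whose outline spans about columns 285–380 and rows 27–122. I'll overlay the predicted rim to check the estimate.

Run:
```python
from h import *
np.set_printoptions(precision=1,suppress=True)
w=eyes.get_calibration("wrist"); im=cv2.imread("pics/w4.png"); k=4
c=cv2.resize(cv2.convertScaleAbs(im[0:130,280:380],alpha=2),None,fx=k,fy=k,interpolation=2); o=c.copy()
for z,R,col in[(110,25,(0,255,0)),(110,22,(255,255,0)),(70,40,(255,0,255))]:
  for t in np.linspace(0,2*np.pi,60):
    u=proj(w,[643.5+R*np.cos(t),44.8+R*np.sin(t),z]); q=((u-[280,0]+.5)*k).astype(int); cv2.circle(o,tuple(map(int,q)),1,col,-1)
cv2.imwrite("pics/o1.png",np.hstack([c,o])); print(proj(w,[643.5,44.8,110]))
```

```text
[333.2  72.1]
```

View pics/o1.png

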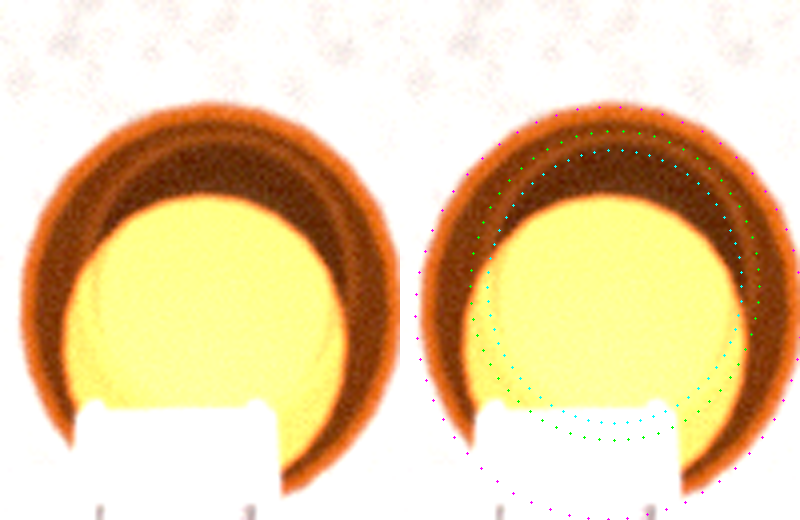

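```bash
python3 -m jog '[[0.2,-0.02,0,0,0,0,1],[0.3,-0.03,0,0,0,0,1],[0.12,-0.01,0,0,0,0,1],[0,0,-0.3,0,0,0,1],[0,0,-0.3,0,0,0,1],[0,0,-0.12,0,0,0,1],[0,0,0,0,0,0,1],[0,0,0,0,0,0,1]]'
python3 - <<'E'
from h import *
print(get_state()["position"],get_state()["contact_force"])
w,a=shot("wrist","w5.png"); s,b=shot("side","s5.png"); q,e=shot("scene","e5.png")
k=lambda im,x,y,cal,f:cv2.resize(im[y:y+80,x:x+80],None,fx=5,fy=5,interpolation=2)
def dr(im,c):
  im=im.copy(); return im
o=np.hstack([cv2.resize(cv2.convertScaleAbs(a[50:150,275:375],alpha=1.8),(400,400),interpolation=2),cv2.resize(cv2.convertScaleAbs(b[175:225,255:305],alpha=1.5),(400,400),interpolation=2)])
def dots(c,fx,x0,y0,off):
  for R in(22,25):
   for t in np.linspace(0,2*np.pi,40):
    u=(proj(c,[645.5+R*np.cos(t),44.5+R*np.sin(t),110])-[x0,y0]+.5)*fx
    if 0<u[0]<400 and 0<u[1]<400: cv2.circle(o,(int(u[0])+off,int(u[1])),1,(0,255,0),-1)
  p=get_state()["position"]; u=(proj(c,p+[79.4,13,-2])-[x0,y0]+.5)*fx; cv2.circle(o,(int(u[0])+off,int(u[1])),3,(255,0,255),-1)
dots(w,4,275,50,0); dots(s,8,255,175,400)
cv2.imwrite("pics/o2.png",o)
E
```

```text
t: 7.9
position: [564.8, 31.4, 118.2]
tool_rot: [-180.0, 0.0, 9.0]
contact_force: [0.3, -0.0, -1.6]
gripper_width: 24.0
grasp_force: 30.0
[564.80147612  31.41323281 118.21809138] [ 0.28357042 -0.04169631 -1.5872037 ]
```

View pics/o2.png

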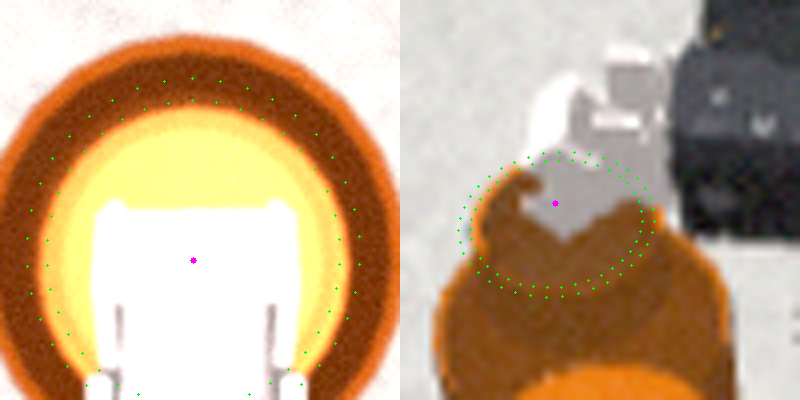

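The left half shows the spout centred in the mouth sideways. The right half shows the tip inside the rim, about 2–4 mm behind the axis. That fits, so I'll lower it.

```bash
python3 -m jog '[[0.02,0,-0.1,0,0,0,1],[0,0,-0.1,0,0,0,1],[0,0,-0.08,0,0,0,1],[0,0,0,0,0,0,1],[0,0,0,0,0,0,1],[0,0,0,0,0,0,1],[0,0,0,0,0,0,1],[0,0,0,0,0,0,1]]'
python3 - <<'E'
import numpy as np
# trough-plane: tip rel TCP (80.4,-2); tilt about tip while tip shifts back 3 and up 2 over 40deg
N=16; a=np.radians(40); h=np.radians(9)
def tcp(s):
    t=a*s; x,z=-80.4,2.0; c,n=np.cos(t),np.sin(t)
    return np.array([x*c+z*n-3*s, -x*n+z*c+2*s])
for i in range(N):
    d=tcp((i+1)/N)-tcp(i/N); print(np.round([d[0]*np.cos(h)/50,d[0]*np.sin(h)/50,d[1]/50],3))
print("w",a/N/.08*np.array([-np.sin(h),np.cos(h)]))
E
```

```text
t: 8.85
position: [566.4, 31.3, 104.9]
tool_rot: [180.0, -0.0, 9.0]
contact_force: [1.9, 0.3, -1.6]
gripper_width: 24.2
grasp_force: 30.0
[-0.    -0.     0.073]
[0.003 0.    0.072]
[0.006 0.001 0.072]
[0.009 0.001 0.072]
[0.012 0.002 0.071]
[0.014 0.002 0.07 ]
[0.017 0.003 0.069]
[0.02  0.003 0.068]
[0.023 0.004 0.067]
[0.026 0.004 0.066]
[0.028 0.005 0.065]
[0.031 0.005 0.063]
[0.034 0.005 0.062]
[0.036 0.006 0.06 ]
[0.039 0.006 0.058]
[0.041 0.006 0.056]
w [-0.08532176  0.53870042]
```

```bash
python3 -m jog '[[0,0,0.07,-0.085,0.54,0,1],[0.003,0,0.07,-0.085,0.54,0,1],[0.006,0.001,0.07,-0.085,0.54,0,1],[0.009,0.001,0.07,-0.085,0.54,0,1],[0.012,0.002,0.07,-0.085,0.54,0,1],[0.014,0.002,0.07,-0.085,0.54,0,1],[0.017,0.003,0.07,-0.085,0.54,0,1],[0.02,0.003,0.07,-0.085,0.54,0,1]]'
```

```text
t: 9.65
position: [570.6, 32.0, 132.9]
tool_rot: [-180.0, 20.1, 9.0]
contact_force: [0.4, -0.1, -1.9]
gripper_width: 23.9
grasp_force: 30.0
```

```bash
python3 -m jog '[[0.023,0.004,0.07,-0.085,0.54,0,1],[0.026,0.004,0.066,-0.085,0.54,0,1],[0.028,0.005,0.065,-0.085,0.54,0,1],[0.03,0.005,0.063,-0.085,0.54,0,1],[0.034,0.005,0.062,-0.085,0.54,0,1],[0.036,0.006,0.06,-0.085,0.54,0,1],[0.04,0.006,0.058,-0.085,0.54,0,1],[0.04,0.006,0.056,-0.085,0.54,0,1]]'; python3 -m jog '[[0,0,0,0,0,0,1],[0,0,0,0,0,0,1],[0,0,0,0,0,0,1],[0,0,0,0,0,0,1],[0,0,0,0,0,0,1],[0,0,0,0,0,0,1],[0,0,0,0,0,0,1],[0,0,0,0,0,0,1]]'
python3 - <<'E'
from h import *
from scipy.spatial.transform import Rotation as Ro
s=get_state();R=Ro.from_euler("xyz",s["tool_rot"],degrees=True).as_matrix()
print("tip",s["position"]+R@[80.4,0,2]) # tool z points down
for n in("side","wrist","scene"): shot(n,n+"6.png")
a=cv2.imread("pics/side6.png")[160:260,240:340];b=cv2.imread("pics/wrist6.png")
o=np.hstack([cv2.resize(a,(400,400),interpolation=2),cv2.resize(b,(400,250)).copy() if 0 else cv2.copyMakeBorder(cv2.resize(b,(400,250)),0,150,0,0,0)]);cv2.imwrite("pics/o3.png",cv2.convertScaleAbs(o,alpha=1.5))
E
```

```text
t: 10.45
position: [583.7, 34.0, 157.9]
tool_rot: [-180.0, 40.1, 9.0]
contact_force: [0.7, -0.6, -1.3]
gripper_width: 23.9
grasp_force: 30.0
t: 11.25
position: [583.1, 34.0, 157.7]
tool_rot: [-180.0, 40.1, 9.0]
contact_force: [0.2, 0.4, -0.6]
gripper_width: 23.8
grasp_force: 30.0
tip [642.60315666  43.41142196 104.40629772]
```

```bash
python3 -m jog '[[0,0,0,0,0,0,1],[0,0,0,0,0,0,1],[0,0,0,0,0,0,1],[0,0,0,0,0,0,1],[0,0,0,0,0,0,1],[0,0,0,0,0,0,1],[0,0,0,0,0,0,1],[0,0,0,0,0,0,1]]'
python3 - <<'E'
from h import *
shot("wrist","w7.png");shot("side","s7.png")
g=lambda f:cv2.imread("pics/"+f,0)
for f in("w4.png","w5.png","wrist6.png","w7.png"):
  print(f,g(f)[100:340:6,316:330].mean(1).astype(int))
  print("  L",g(f)[100:340:6,311:314].mean(1).astype(int))
# side: dark/grey (low saturation) pixels within bottle
for f in("s5.png","side6.png","s7.png"):
  h=cv2.cvtColor(cv2.imread("pics/"+f),cv2.COLOR_BGR2HSV)[215:250,258:300]
  print(f);print("\n".join("".join("%4d"%v for v in r[::3]) for r in h[::3,:,2]))
E
```

```text
t: 12.2
position: [583.1, 34.0, 157.7]
tool_rot: [-180.0, 40.1, 9.0]
contact_force: [0.3, 0.3, -1.1]
gripper_width: 23.8
grasp_force: 30.0
w4.png [158 188 189 189 183 189 189 189 189 215 216 215 215 215 215 216 185 138
 137 148 151 150 150  83 101 111 106  75  95 111  44  38  45  49  55  84
  83  83  83  56]
  L [143 188 189 189 176 188 191 191 190 215 217 216 215 214 214 215 141 137
 139 149 149 150 150 100  90  98 120 130  82  94  42  42  47  49  53  83
  84  81  84  56]
w5.png [165 198 198 198 186 198 198 199 199 222 223 223 223 223 223 224 219 145
 145 156 124  97 114 114 118  92 109 115 117  89  43  40  48  50  56  89
  89  88  88  60]
  L [163 197 198 198 192 199 199 199 199 222 224 222 224 223 222 222 200 145
 145 157 160 155 149 154 156 154 147 153 151 152  57  42  48  51  57  89
  87  87  86  60]
wrist6.png [ 44 113 113 114 149 113 114 115 113 174 173 171 172 171 170 169 168 167
 167 161 160 161 162 162 163 163 164 164 165 166  63  41  44  52  63  98
  97  98  97  67]
  L [ 43 112 114 115 150 113 115 115 111 173 174 172 171 169 169 169 168 169
 166 160 158 161 161 162 164 16
[... 1774 characters left out ...]
4 104 106
s7.png
 154  88  89  81  80  81  80  76  81  84  89  90  87 149
 151  88  90  94  89  83  82  85  95  92  93  90  88 150
 159  94  90  91  93 114 139 155 156 147 118  89  78 154
 103  75  85  92 148 162 162 161 158 162 152  94  81 130
 104  84  71 150 143 144 161 160 160 155  88  82 105  86
 103  89  78 149  86  82 146 150 147 147 147 118 148  82
 104 104 134 148 118 125 146 147 148 149 148 147 148  80
 104 102 134 147 150 148 146 146 147  82  82 143 149  81
  98 101  83 145 146 147 147 143 150  81  83 145 107 102
 116 100  99 105 151 149 148 146 148 139 128 109  88 107
  90 126 106  97  78 137 143 147 142 134  81  99 105 101
  90  90 125 102 101  95  84  81  91  93 104 103 104 106
```

Three dark spots now show inside the bottle in the side image, and the trough channel reads as empty. I'll lift straight up, level out while retreating, and set the trough down.

```bash
python3 -m jog '[[0,0,0.15,0,0,0,1],[0,0,0.3,0,0,0,1],[0,0,0.4,0,0,0,1],[0,0,0.3,0,0,0,1],[0,0,0,0,0,0,1]]'; python3 -m jog '[[-0.1,-0.1,0,0.115,-0.72,0,1],[-0.2,-0.17,0,0.115,-0.72,0,1],[-0.2,-0.17,0,0.115,-0.72,0,1],[-0.2,-0.17,0,0.115,-0.72,0,1],[-0.2,-0.17,0,0.115,-0.72,0,1],[-0.2,-0.17,0,0.115,-0.72,0,1],[-0.2,-0.17,0,0.115,-0.72,0,1],[-0.2,-0.17,0,0.115,-0.72,0,1]]'; python3 -m jog '[[-0.2,-0.17,-0.1,0.115,-0.72,0,1],[-0.2,-0.17,-0.2,0.115,-0.72,0,1],[-0.2,-0.17,-0.3,0.115,-0.72,0,1],[-0.2,-0.1,-0.4,0.115,-0.72,0,1],[0,0,-0.5,0,0,0,1],[0,0,-0.5,0,0,0,1],[0,0,0,0,0,0,1],[0,0,0,0,0,0,1]]'
```

```text
t: 12.8
position: [584.9, 34.0, 219.6]
tool_rot: [179.9, 39.7, 8.9]
contact_force: [0.2, -0.1, -1.2]
gripper_width: 24.2
grasp_force: 30.0
t: 13.6
position: [507.5, -30.8, 215.3]
tool_rot: [-179.9, 13.2, 9.0]
contact_force: [0.2, 0.1, -1.2]
gripper_width: 23.6
grasp_force: 30.0
t: 14.4
position: [467.9, -60.9, 115.3]
tool_rot: [-179.9, 0.0, 9.0]
contact_force: [-0.3, -0.2, -0.9]
gripper_width: 23.8
grasp_force: 30.0
```

Level. I'll lower 110 mm, to TCP z of about 5.

```bash
python3 -m jog '[[0,0,-0.5,0,0,0,1],[0,0,-0.6,0,0,0,1],[0,0,-0.6,0,0,0,1],[0,0,-0.3,0,0,0,1],[0,0,-0.1,0,0,0,1],[0,0,0,0,0,0,1],[0,0,0,0,0,0,1]]'
```

```text
t: 15.1
position: [469.8, -61.4, 12.0]
tool_rot: [-180.0, -0.2, 9.0]
contact_force: [0.3, -0.5, -1.8]
gripper_width: 23.7
grasp_force: 30.0
```

```bash
python3 -m jog '[[0,0,-0.06,0,0,0,1],[0,0,-0.06,0,0,0,1],[0,0,-0.02,0,0,0,1],[0,0,0,0,0,0,1],[0,0,0,0,0,0,1]]'
```

```text
t: 15.6
position: [469.0, -61.2, 4.6]
tool_rot: [-180.0, -0.1, 9.0]
contact_force: [-1.6, 0.6, 6.2]
gripper_width: 23.8
grasp_force: 30.0
```

On the bench, with 6 N of upward force. Releasing.

```bash
python3 -m jog '[[0,0,0,0,0,0,0.3],[0,0,0,0,0,0,0],[0,0,0,0,0,0,-0.5],[0,0,0,0,0,0,-1],[0,0,0,0,0,0,-1],[0,0,0,0,0,0,-1],[0,0,0,0,0,0,-1],[0,0,0,0,0,0,-1]]'; python3 -m jog '[[0,0,0.1,0,0,0,-1],[0,0,0.4,0,0,0,-1],[0,0,0.6,0,0,0,-1],[0,0,0.6,0,0,0,-1],[0,0,0.6,0,0,0,-1],[0,0,0.4,0,0,0,-1],[0,0,0,0,0,0,-1],[0,0,0,0,0,0,-1]]'
python3 - <<'E'
from h import *
w,a=shot("wrist","w8.png");s,b=shot("side","s8.png")
g=cv2.cvtColor(a,cv2.COLOR_BGR2GRAY)
print(g[90:280:10,270:380:6])
p=np.array([469,-61,46.]);print(proj(w,p),proj(w,[550,-48,3]))
E
```

```text
t: 16.4
position: [468.1, -61.0, 3.1]
tool_rot: [-179.9, -0.0, 9.0]
contact_force: [-0.2, -0.3, 0.5]
gripper_width: 82.3
grasp_force: 0.0
t: 17.2
position: [468.1, -61.0, 138.1]
tool_rot: [-179.9, -0.0, 9.0]
contact_force: [0.3, -0.0, -0.4]
gripper_width: 95.1
grasp_force: 0.0
[[142 130 145 137 136 145 143 143 139 143 138 135 132 134 140 144 133 143
  138]
 [136 147 134 135 138 140 138 142 140 139 140 141 139 143 138 138 144 144
  137]
 [138 140 139 146 140 142 139 164 165 161 164 177 142 143 143 143 140 141
  145]
 [141 145 138 140 139 142 142 178 188 191 192 187 148 147 141 137 136 141
  149]
 [143 146 140 144 143 130 147 156 193 194 195 165 141 141 133 145 140 138
  148]
 [146 139 142 136 148 138 146 221 219 218 218 215 136 136 140 141 144 143
  149]
 [ 78  86 137 133 139 144 144 164 217 219 217 163 143 147 148 149 144 154
  143]
 [ 85  80  86  85  83 105 140 184 220 219 220 200 144 141 152 150 151 148
  141]
 [ 87  87  84  88  78  84  84 153 139 159 203 195 107  95 107  81  88  89
   88]
 [ 84  88  88  86  88  86  84  96 159 158 158  98  86  86  89  86  89  83
   90]
 [ 91  86  89  89  89  91  89 130 164 162 160 142  87  85  87  95  87  86
   87]
 [ 85  92  87  90  85  89  85 125 165 161 158 138  87  89  87  90  90  87
   86]
 [ 87  89  85  85  85  82  86 124 157 156 158 140  83  84 103  89  87  89
   81]
 [ 83  89  86  81  91  88  81 120 156 153 156 131  86  91  97  85  85  86
   85]
 [151 149 148 148 131  86  82 111  86  88  89 129  85 144 153 145 134 145
  145]
 [149 147 150 142 154 143 145 149  88  84  88 121 149 146 151 150 141 146
  140]
 [149 146 149 147 150 150 144 150  90  86  85 150 144 146 143 146 149 149
  139]
 [149 151 145 144 149 148 147  93  91  90 146 143 144 142 141 142 149 151
  140]
 [ 89  87  94 109 144 144 108  90  85 139 149 149 151 149 146 146 148 144
  150]]
[323.96054204 203.82554672] [323.90210857 115.55383103]
```

The trough stands upright and empty, straight in the picture at its predicted position, and the gripper is clear. Handing in.

```bash
python3 -c "
from plant import r
print(r.hand_in())"
```

```text
the job is handed in; nothing more can be done
None
```

I handed the job in at about 17 s: the side image showed the three balls in the small amber bottle, and the empty trough stands upright on the bench, released. The hand-in returned no verdict, and I didn't re-check the jar, cap and rack at the end.

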